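# Re-rack the inks in reverse order

### The job

The white rack will be hung the other way round, so move the four ink bottles from the wooden rack to the white rack in reverse order: the bottle nearest the black end of the wooden rack goes into the compartment farthest from the black end of the white rack, the next one beside it, and so on, one to each compartment. Set every bottle down upright on the compartment's floor; do not drop or tip any on the way.

Things in the scene. Friction and masses are not known exactly. Their poses are not given: they have to be found in the camera images.
- ink_red: red ink bottle, loose, upright, red but for a paper band near its foot; about 70 g. Round: body 34 mm in diameter, straight to 60 mm above the foot, then a cap 22 mm in diameter up to 82 mm. Starts in a compartment of the wooden rack, within 4 mm of its centre each way. Origin: centre of its foot; z up.
- ink_yellow: yellow ink bottle, loose, upright, yellow but for a paper band near its foot; about 70 g. Round: body 34 mm in diameter, straight to 60 mm above the foot, then a cap 22 mm in diameter up to 82 mm. Starts in a compartment of the wooden rack, within 4 mm of its centre each way. Origin: centre of its foot; z up.
- ink_green: green ink bottle, loose, upright, green but for a paper band near its foot; about 70 g. Round: body 34 mm in diameter, straight to 60 mm above the foot, then a cap 22 mm in diameter up to 82 mm. Starts in a compartment of the wooden rack, within 4 mm of its centre each way. Origin: centre of its foot; z up.
- ink_blue: blue ink bottle, loose, upright, blue but for a paper band near its foot; about 70 g. Round: body 34 mm in diameter, straight to 60 mm above the foot, then a cap 22 mm in diameter up to 82 mm. Starts in a compartment of the wooden rack, within 4 mm of its centre each way. Origin: centre of its foot; z up.
- wood_rack: Pale wooden rack, fixed, any yaw. Four 52 mm square compartments in a row, centres at y = -84, -28, 28, 84 mm, x = 0 in its frame; floor 6 mm and 4 mm thick walls 20 mm above the desk. A black block (60 x 14 x 24 mm high) closes the +y end. 8 mm high ledge with colour chips along its -x side. Origin: middle of the row, at desk level; y along the row to the black end, z up.
- white_rack: White plastic rack, fixed, any yaw, empty at the start. Made like the wooden one, without ledge: four 52 mm square compartments, centres at y = -84, -28, 28, 84 mm, x = 0; floor 6 mm and 4 mm thick walls 20 mm above the desk; black block (60 x 14 x 24 mm high) at the +y end. Origin: middle of the row, at desk level; y along the row to the black end, z up.
- chip_red: red colour chip, white tile 22 x 36 x 3 mm painted red, fixed on the wooden rack's ledge, 45 mm to the -x side of the centre of the compartment where the red bottle stands at the start: a record of the old order. Origin: centre of its underside; axes parallel to the wooden rack's.
- chip_yellow: yellow colour chip, white tile 22 x 36 x 3 mm painted yellow, fixed on the wooden rack's ledge, 45 mm to the -x side of the centre of the compartment where the yellow bottle stands at the start: a record of the old order. Origin: centre of its underside; axes parallel to the wooden rack's.
- chip_green: green colour chip, white tile 22 x 36 x 3 mm painted green, fixed on the wooden rack's ledge, 45 mm to the -x side of the centre of the compartment where the green bottle stands at the start: a record of the old order. Origin: centre of its underside; axes parallel to the wooden rack's.
- chip_blue: blue colour chip, white tile 22 x 36 x 3 mm painted blue, fixed on the wooden rack's ledge, 45 mm to the -x side of the centre of the compartment where the blue bottle stands at the start: a record of the old order. Origin: centre of its underside; axes parallel to the wooden rack's.
There are look-alikes about, which are no part of the job. Several things have the shape of the ink_yellow; the one meant has the colours described above.

How it is judged:
At the end, for the whole second after the job is handed in: Each bottle stands at rest on the white rack's floor (foot height within 4 mm, tilt under 0.1 rad), within 12 mm along and across of its compartment's centre: the one whose chip lies at +y along the wooden rack is at -y along the white rack (y points to the black ends) (((y of chip_red in the frame of wood_rack between -0.104 and -0.064 m and y of ink_red in the frame of white_rack between 0.072 and 0.096 m) or (y of chip_red in the frame of wood_rack between -0.048 and -0.008 m and y of ink_red in the frame of white_rack between 0.016 and 0.04 m) or (y of chip_red in the frame of wood_rack between 0.008 and 0.048 m and y of ink_red in the frame of white_rack between -0.04 and -0.016 m) or (y of chip_red in the frame of wood_rack between 0.064 and 0.104 m and y of ink_red in the frame of white_rack between -0.096 and -0.072 m)) and x of ink_red in the frame of white_rack between -0.012 and 0.012 m and z of ink_red in the frame of white_rack between 0.002 and 0.01 m and angle between each of ink_red, ink_yellow, ink_green, ink_blue's own z axis and vertical below 0.1 rad and linear speed of each of ink_red, ink_yellow, ink_green, ink_blue below 0.02 m/s and ((y of chip_yellow in the frame of wood_rack between -0.104 and -0.064 m and y of ink_yellow in the frame of white_rack between 0.072 and 0.096 m) or (y of chip_yellow in the frame of wood_rack between -0.048 and -0.008 m and y of ink_yellow in the frame of white_rack between 0.016 and 0.04 m) or (y of chip_yellow in the frame of wood_rack between 0.008 and 0.048 m and y of ink_yellow in the frame of white_rack between -0.04 and -0.016 m) or (y of chip_yellow in the frame of wood_rack between 0.064 and 0.104 m and y of ink_yellow in the frame of white_rack between -0.096 and -0.072 m)) and x of ink_yellow in the frame of white_rack between -0.012 and 0.012 m and z of ink_yellow in the frame of white_rack between 0.002 and 0.01 m and ((y of chip_green in the frame of wood_rack between -0.104 and -0.064 m and y of ink_green in the frame of white_rack between 0.072 and 0.096 m) or (y of chip_green in the frame of wood_rack between -0.048 and -0.008 m and y of ink_green in the frame of white_rack between 0.016 and 0.04 m) or (y of chip_green in the frame of wood_rack between 0.008 and 0.048 m and y of ink_green in the frame of white_rack between -0.04 and -0.016 m) or (y of chip_green in the frame of wood_rack between 0.064 and 0.104 m and y of ink_green in the frame of white_rack between -0.096 and -0.072 m)) and x of ink_green in the frame of white_rack between -0.012 and 0.012 m and z of ink_green in the frame of white_rack between 0.002 and 0.01 m and ((y of chip_blue in the frame of wood_rack between -0.104 and -0.064 m and y of ink_blue in the frame of white_rack between 0.072 and 0.096 m) or (y of chip_blue in the frame of wood_rack between -0.048 and -0.008 m and y of ink_blue in the frame of white_rack between 0.016 and 0.04 m) or (y of chip_blue in the frame of wood_rack between 0.008 and 0.048 m and y of ink_blue in the frame of white_rack between -0.04 and -0.016 m) or (y of chip_blue in the frame of wood_rack between 0.064 and 0.104 m and y of ink_blue in the frame of white_rack between -0.096 and -0.072 m)) and x of ink_blue in the frame of white_rack between -0.012 and 0.012 m and z of ink_blue in the frame of white_rack between 0.002 and 0.01 m); the robot touches nothing.
It fails at once if a bottle is out of the fingers while its foot is more than 45 mm above the desk (dropped or thrown) ((height (world z) of ink_red above 0.045 m and contact force between the fingers and ink_red below 0.02 N) or (height (world z) of ink_yellow above 0.045 m and contact force between the fingers and ink_yellow below 0.02 N) or (height (world z) of ink_green above 0.045 m and contact force between the fingers and ink_green below 0.02 N) or (height (world z) of ink_blue above 0.045 m and contact force between the fingers and ink_blue below 0.02 N)).
It fails at once if a bottle is tipped by more than 0.7 rad (40 degrees) (angle between any of ink_red, ink_yellow, ink_green, ink_blue's own z axis and vertical above 0.7 rad).
It also fails if it takes over 109 s, if anything falls off the work surface, if the arm or the gripper's body presses on something with over 40 N, if the wrist force passes 120 N, or if a joint passes its speed limit or range.

### The arm

A 6-joint arm with a two-finger parallel gripper is mounted at the origin on the work surface. World frame = base frame: x ahead of the robot, y to its left, z up, the work surface at z = 0. Lengths are in m, angles in rad, forces in N, time in s.
With the tool pointing down it reaches from about 0.35 to 0.775 m from the base axis. Payload 7.3 kg.
Tool frame: the origin (TCP) lies at the very end of the fingers, on their centre line; the grasp point (between the pads) lies 19 mm behind it (robot.hold_point_z is the distance from the TCP to the grasp point, in m); z points along the fingers, y is the direction in which the jaws open and shut (so a half turn about z gives the same grasp; the last joint's range is limited). The gripper opens to 92 mm and grips with 3 to 60 N. Pads are 19 mm wide; open, the fingers measure 130 mm over their backs; the gripper's body (75 mm by 190 mm) begins 47 mm behind the grasp point.
Start: joints at [1.199, 0.342, 1.524, -0, 1.275, -0.146], TCP at [0.118, 0.512, 0.227] pointing down, gripper open.
Joint ranges: [-2.53, 2.53], [-0.77, 2.02], [0.04, 2.7], [-1, 4.14], [0.28, 2.66], [-3.11, 3.11]. Speed limits (rad/s): [2.57, 2.57, 3.14, 3.14, 3.14, 3.14].

### API

Orientations are given as [roll, pitch, yaw] about the fixed x, y, z axes, in that order (R = Rz(yaw) Ry(pitch) Rx(roll)).
In Python, from cell import monitor, viewer, robot gives the robot as it stands.
- The arm moves only by the tool move_arm, never from a script. Its argument "deltas" is a list of rows, each an object of numbers: "x", "y", "z": the shift along the tool's x, y, z in m; "wx", "wy", "wz": the turn, a rotation vector about the tool's x, y, z in degrees; "hand": the opening, from 0 (shut) to 1 (fully open). In form: [{"x": .., "y": .., "z": .., "wx": .., "wy": .., "wz": .., "hand": ..}, ...]. A call has 1 to 8 rows; each row is the pose to reach, as a shift and turn from the pose commanded when the call began, along the tool's axes at that moment; what a row does not reach only later rows make up. A row lasts 1/8 s, in which the tool goes at most 62.5 mm and 10.7 degrees, less where a joint would pass 70% of its speed; a pose out of reach is approached as far as the arm can. A call with a gripper value outside its range is refused whole. The fingers move at their own pace and stop on an object; "grip_force" is the grip in N (left out, the last holds). Time passes only in rows, so rows that repeat a pose let the fingers close. It gives the time, the measured TCP pose, the force and the opening at its end, in the units of the state.
- monitor.observe(): the state, without advancing time (a new reading comes with each control period).
- viewer.read_camera(name): name is "scene" or "top"; returns the picture (400x640x3 uint8, red, green, blue); there is no depth.
- viewer.camera_params(name): a dict with "camera_matrix" (3x3 intrinsics, pixels), "R" (3x3) and "t" (3): a world point X has camera coordinates R X + t. Camera axes: x right, y down, z forward; pixel columns grow to the right and rows downward; lengths in m; the calibration is good to about 2 mm. A picture is of the moment at which its call begins. camera_params takes no time and is no camera call.
- robot.hand_in(): hands the job in, once; it reports no verdict.
The state is a dict: "time": time; "qpos": joint angles; "qvel": joint speeds; "joint_efforts": joint torques, N m; "tool_pos": TCP position; "tool_rot": TCP orientation; "contact_force": force on the tool from outside, world axes, zero at the start; "torque": the same for the moment, N m; "opening": finger opening in m.
Only numpy, scipy, OpenCV 4.12 (cv2) and the standard library are available. Lean on these libraries where they do the work, as an engineer would, in place of code of your own. Each camera call takes 0.05 s, during which the arm holds its last target. There are 200 camera calls.

## Working session

There is one attempt and no reset: what is moved stays moved. The work goes in short steps, Python scripts to look and compute and a tool call to move; the robot and the scene stay as the last step left them, time stands still between calls to the robot, and variables do not carry over. Pictures are saved under pics/ and viewed, about 12 in all and at most 16, crops included, and the job is handed in when it is done.

Besides the shell and the picture viewer there is one more tool, called after ">>>" by a JSON object that holds its "name" and its "arguments". move_arm: Moves the arm, as the interface text tells. Its arguments: {"type":"object","properties":{"deltas":{"type":"array","items":{"type":"object","properties":{"x":{"type":"number"},"y":{"type":"number"},"z":{"type":"number"},"wx":{"type":"number"},"wy":{"type":"number"},"wz":{"type":"number"},"hand":{"type":"number"}}}},"grip_force":{"type":"number"}},"required":["deltas"]}

```bash
mkdir -p pics; ls; python3 - <<'E'
from cell import monitor, viewer, robot
import cv2
s=monitor.observe()
print(s['time'],s['tool_pos'],s['tool_rot'],s['opening'],robot.hold_point_z)
for n in('scene','top'):
    cv2.imwrite(f'pics/{n}0.png',cv2.cvtColor(viewer.read_camera(n),cv2.COLOR_RGB2BGR)); p=viewer.camera_params(n); print(n,p)
E
```

```text
pics
0.0 [0.11737465 0.51128543 0.2260266 ] [-3.14003328e+00 -2.25429658e-04  2.91577167e+00] 0.0919045925878288 0.0188
scene {'camera_matrix': array([[409.32407192,   0.        , 314.75728447],
       [  0.        , 409.32407192, 199.19397408],
       [  0.        ,   0.        ,   1.        ]]), 'R': array([[ 0.19295002,  0.98115769,  0.00999398],
       [ 0.83478036, -0.15879424, -0.52718701],
       [-0.5156666 ,  0.11006352, -0.84969052]]), 't': array([-0.17437191, -0.45921791,  1.19016189])}
top {'camera_matrix': array([[376.17957438,   0.        , 321.55435833],
       [  0.        , 376.17957438, 201.69785458],
       [  0.        ,   0.        ,   1.        ]]), 'R': array([[-2.53616171e-02, -9.99677965e-01,  8.68295084e-04],
       [-9.93024197e-01,  2.50927441e-02, -1.15209801e-01],
       [ 1.15150912e-01, -3.78414489e-03, -9.93340801e-01]]), 't': array([0.06356336, 0.59039368, 0.98362432])}
```

View pics/scene0.png

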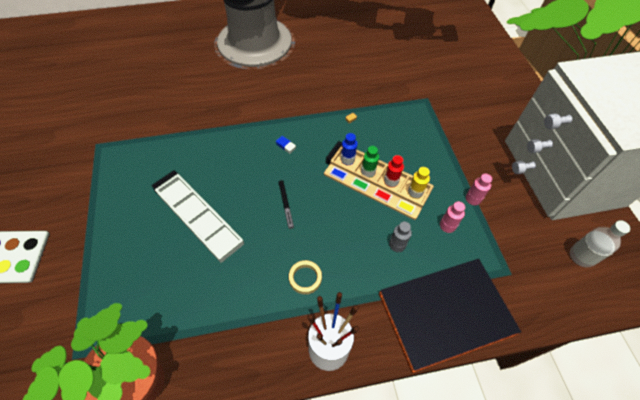

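View pics/top0.png

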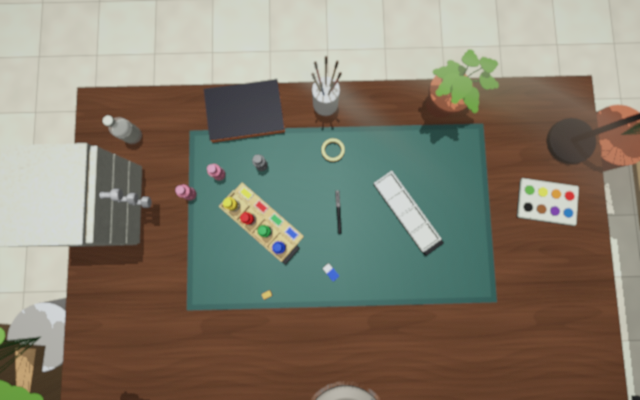

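Scene: wooden rack has its black block at the blue end (333,153), order from black: blue (348,150), green (371,160), red (396,168), yellow (420,182); its chips match. White rack's black end is at (165,180), far end at (230,250). 

Possible confusions in the scene view are the pink bottles (480,188) and (454,216), the grey bottle (401,236), the blue eraser (285,144), the orange scrap (351,117) and the paint palette. None of them stand in the rack.

```bash
cat > h.py <<'E'
import numpy as np, cv2
from cell import monitor, viewer, robot
P={n:viewer.camera_params(n) for n in('scene','top')}
def img(n): return viewer.read_camera(n)
def ray(n,uv):
    p=P[n]; d=p['R'].T@np.linalg.inv(p['camera_matrix'])@np.array([*uv,1.]); return -p['R'].T@p['t'],d/np.linalg.norm(d)
def plane(n,uv,z):
    o,d=ray(n,uv); return o+d*(z-o[2])/d[2]
def proj(n,X):
    p=P[n]; c=p['camera_matrix']@(p['R']@np.asarray(X)+p['t']); return c[:2]/c[2]
def tri(a,b):
    (o1,d1),(o2,d2)=ray('scene',a),ray('top',b)
    s=np.linalg.lstsq(np.c_[d1,-d2],o2-o1,rcond=None)[0]; p,q=o1+s[0]*d1,o2+s[1]*d2
    return (p+q)/2,np.linalg.norm(p-q)
HUE={'blue':(112,128),'green':(50,75),'red':(0,8),'yellow':(24,34)}
def mask(im,c):
    h=cv2.cvtColor(im,cv2.COLOR_RGB2HSV); lo,hi=HUE[c]
    return cv2.inRange(h,(lo,150,70),(hi,255,255))
E
python3 - <<'E'
from h import *
R={'scene':(320,120,440,220),'top':(215,180,305,265)}
I={n:img(n) for n in R}
out=[]
for n,(a,b,c,d) in R.items():
    for col in HUE:
        m=mask(I[n],col)[b:d,a:c]; k,_,st,ce=cv2.connectedComponentsWithStats(m)
        for i in range(1,k):
            if st[i,4]>12: print(n,col,st[i]+np.array([a,b,0,0,0]),ce[i].round(1)+[a,b])
    out.append(cv2.resize(I[n][b:d,a:c],None,fx=400/(c-a),fy=400/(c-a),interpolation=cv2.INTER_CUBIC))
# white rack crops
for n,(a,b,c,d) in {'scene':(145,160,250,265),'top':(365,165,450,260)}.items():
    out.append(cv2.resize(I[n][b:d,a:c],None,fx=400/(c-a),fy=400/(c-a),interpolation=cv2.INTER_CUBIC))
    h=cv2.cvtColor(I[n],cv2.COLOR_RGB2HSV); m=cv2.inRange(h,(0,0,110),(180,60,255))
    k=np.zeros_like(m);k[b:d,a:c]=m[b:d,a:c]
    cs,_=cv2.findContours(k,cv2.RETR_EXTERNAL,cv2.CHAIN_APPROX_NONE); c_=max(cs,key=cv2.contourArea)
    print(n,cv2.contourArea(c_),cv2.boxPoints(cv2.minAreaRect(c_)).round(1).tolist(), cv2.approxPolyDP(c_,3,True)[:,0].tolist())
z=np.zeros((600,800,3),np.uint8)
for i,o in enumerate(out):
    o=cv2.resize(o,None,fx=.75,fy=.75); hh=o.shape[0]; y=300*(i//2);x=400*(i%2); z[y:y+min(hh,300),x:x+o.shape[1]]=o[:300]
cv2.imwrite('pics/crop1.png',z[...,::-1])
E
```

```text
scene blue [342 134  15  24 276] [349.  145.6]
scene blue [332 169  13   9  64] [338.3 172.9]
scene green [364 145  16  26 275] [371.2 157.3]
scene green [354 180  13   9  60] [360.2 183.6]
scene red [386 155  18  26 246] [395.  167.1]
scene red [376 190  14  10  60] [382.8 194.2]
scene yellow [412 167  18  25 259] [421.1 177.9]
scene yellow [399 202  14  10  73] [405.9 206.1]
top blue [288 230   8   7  26] [291.3 232.9]
top blue [273 243  12  10  95] [278.6 247.4]
top green [261 227   9   9  38] [266.4 231.9]
top red [257 203   8   7  28] [260.7 206. ]
top red [240 212  14  12 124] [246.6 217.8]
top yellow [224 198  13  12  79] [231.7 204.5]
scene 2933.0 [[151.89999389648438, 192.0], [174.6999969482422, 169.60000610351562], [245.5, 241.60000610351562], [222.6999969482422, 264.0]] [[155, 191], [220, 261], [241, 246], [241, 237], [178, 174]]
top 2031.5 [[371.5, 182.8000030517578], [391.3999938964844, 168.39999389648438], [442.20001220703125, 238.5], [422.29998779296875, 252.89999389648438]] [[390, 170], [373, 184], [424, 251], [441, 237]]
```

View pics/crop1.png

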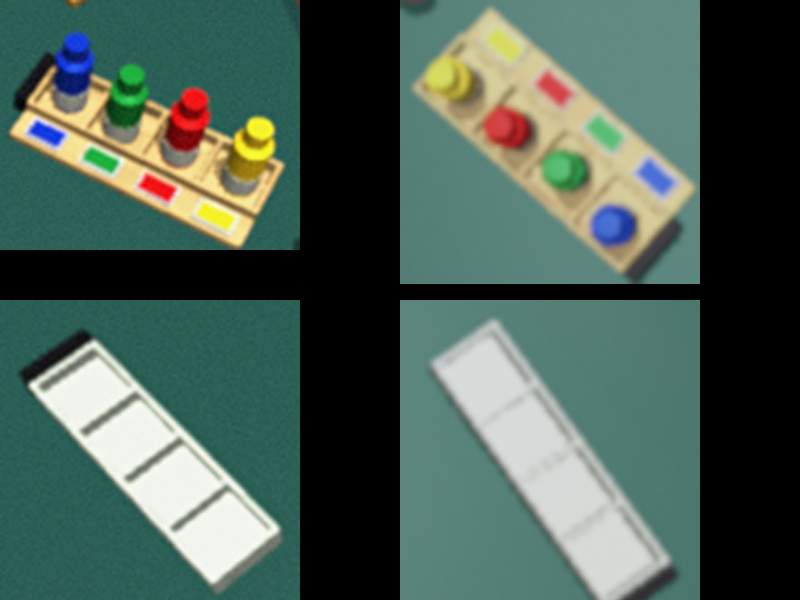

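The crop confirms it: in both views the order from the black end is blue, green, red, yellow, with a matching chip beside each bottle. The white rack is empty, and in the top view its black end is at the lower right. Next I compute the positions.

```bash
cat >> h.py <<'E'
CAM={n:-P[n]['R'].T@P[n]['t'] for n in P}
def smask(im,c):
    h=cv2.cvtColor(im,cv2.COLOR_RGB2HSV); lo,hi={'blue':(108,130),'green':(48,80),'red':(0,9),'yellow':(23,35)}[c]
    if c=='red': return cv2.inRange(h,(0,130,60),(9,255,255))|cv2.inRange(h,(172,130,60),(180,255,255))
    return cv2.inRange(h,(lo,130,55),(hi,255,255))
def comps(n,im,c,zs=(.06,.02)):
    """blobs: centroid, area, box"""
    k,l,st,ce=cv2.connectedComponentsWithStats(smask(im,c))
    return [(ce[i],st[i]) for i in range(1,k) if st[i,4]>12]
def bottle(I,c,guess):
    """axis xy: each view gives the vertical plane through its centre and the blob's centroid"""
    A=[];b=[];info=[]
    for n in I:
        g=proj(n,[*guess,.058]); ce,st=min(comps(n,I[n],c),key=lambda q:np.linalg.norm(q[0]-g)); info+=[st[4],round(float(np.linalg.norm(ce-g)),1)]
        o,d=ray(n,ce); nn=np.array([-d[1],d[0]])/np.hypot(*d[:2]); A.append(nn); b.append(nn@o[:2])
        if n=='scene': top=(st[0]+st[2]/2,st[1])
    xy=np.linalg.solve(A,b)
    d=xy-CAM['scene'][:2]; far=xy+.011*d/np.linalg.norm(d); o,r=ray('scene',top); t=(far-o[:2])@d/(r[:2]@d)
    return xy,o[2]+t*r[2],info
E
python3 - <<'E'
from h import *
I={n:img(n) for n in P}
print(CAM)
# chips -> wood rack
sc={'blue':(338.3,172.9),'green':(360.2,183.6),'red':(382.8,194.2),'yellow':(405.9,206.1)}
tp={'blue':(291.3,232.9),'red':(260.7,206.)}
C=[]
for c in HUE:
    q=plane('scene',sc[c],.011); C.append(q[:2])
    r=tri(sc[c],tp[c]) if c in tp else ''
    print(c,q.round(4),r)
C=np.array(C); yy=np.array([84,28,-28,-84])/1e3
u=(yy-yy.mean())@C/(yy@yy); print('spacing scale',np.linalg.norm(u)); u/=np.linalg.norm(u)
xax=np.array([u[1],-u[0]]); cen=C.mean(0)+.045*xax
print('wood cen',cen,'u',u,'x',xax)
for c,y in zip(HUE,yy):
    g=cen+y*u; xy,z,i=bottle(I,c,g); print(c,xy.round(4),'top z',round(z,4),'local',((xy-cen)@xax).round(4),((xy-cen)@u-y).round(4),i)
# white rack
K={'scene':((145,160,250,265),),'top':((365,165,450,260),)}
W={'top':[(390,170),(373,184),(424,251),(441,237)],'scene':[(241,240),(221,261),(155,191),(178,174)]}
for n in W:
    for z in (.02,0.):
        q=np.array([plane(n,p,z)[:2] for p in W[n]]); print(n,z,q.round(4).tolist(),'len',[round(float(np.linalg.norm(q[i]-q[(i+1)%4])),4) for i in range(4)],'c',q.mean(0).round(4))
a=np.array(I['top'][165:260,365:450]);
z=[cv2.resize(I[n][b:d,a:c],(400,400),interpolation=cv2.INTER_LANCZOS4) for n,(a,b,c,d) in {'scene':(145,165,250,270),'top':(360,165,455,260)}.items()]
cv2.imwrite('pics/white.png',np.hstack(z)[...,::-1])
E
```

```text
{'scene': array([ 1.03071789, -0.03282823,  0.77091823]), 'top': array([0.47462204, 0.05245047, 1.04503811])}
blue [0.5104 0.1319 0.011 ] (array([0.51037109, 0.13276753, 0.01078074]), np.float64(0.0016945779569529041))
green [0.5482 0.1736 0.011 ] 
red [0.5849 0.2156 0.011 ] (array([0.58631197, 0.2157005 , 0.01328296]), np.float64(0.001721930524330838))
yellow [0.6237 0.2563 0.011 ] 
spacing scale 1.0012616503548721
wood cen [0.53347419 0.22457011] u [-0.67176425 -0.74076501] x [-0.74076501  0.67176425]
blue [0.4726 0.1628] top z 0.0856 local 0.0036 0.0026 [np.int32(297), 1.3, np.int32(105), 1.8]
green [0.5163 0.2009] top z 0.0876 local -0.0032 0.001 [np.int32(319), 1.0, np.int32(93), 1.2]
red [0.5505 0.2456] top z 0.0839 local 0.0015 0.001 [np.int32(330), 0.3, np.int32(138), 0.8]
yellow [0.5898 0.29  ] top z 0.0809 local 0.0023 -0.0023 [np.int32(347), 1.2, np.int32(138), 1.6]
top 0.02 [[0.677, -0.1433], [0.639, -0.0946], [0.4524, -0.2248], [0.4888, -0.2731]] len [0.0618, 0.2276, 0.0605, 0.2287] c [ 0.5643 -0.184 ]
top 0.0 [[0.681, -0.1471], [0.6422, -0.0974], [0.4519, -0.2303], [0.4891, -0.2795]] len [0.063, 0.232, 0.0617, 0.2331] c [ 0.5661 -0.1886]
scene 0.02 [[0.6426, -0.1014], [0.681, -0.1446], [0.4894, -0.2731], [0.4528, -0.2231]] len [0.0578, 0.2307, 0.0619, 0.2255] c [ 0.5665 -0.1856]
scene 0.0 [[0.6323, -0.1032], [0.6717, -0.1476], [0.475, -0.2795], [0.4374, -0.2282]] len [0.0593, 0.2368, 0.0636, 0.2315] c [ 0.5541 -0.1896]
```

View pics/white.png

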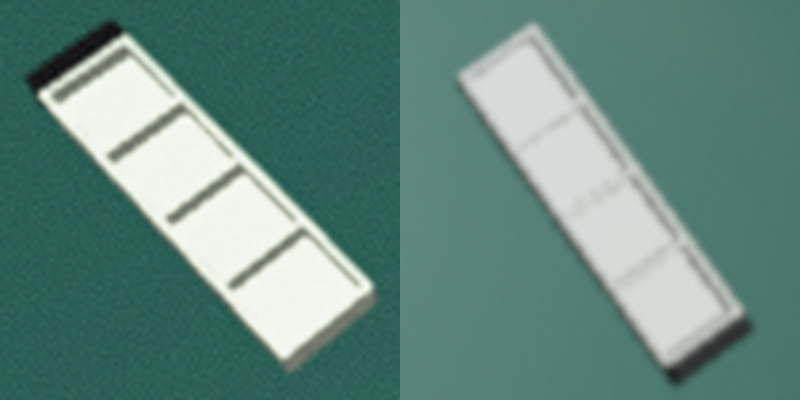

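```bash
cat > go.py <<'E'
import sys
from h import *
from scipy.spatial.transform import Rotation as Rn
c=np.array([.5654,-.1848]); u=np.array([-.8214,-.570]); u/=np.linalg.norm(u)
PICK={'blue':(.4726,.1628),'green':(.5163,.2009),'red':(.5505,.2456),'yellow':(.5898,.2900)}
PLACE={k:c+y*u for k,y in zip(PICK,(-.084,-.028,.028,.084))}
def delta(xy,z,yaw):
    s=monitor.observe(); R=Rn.from_euler('xyz',s['tool_rot']); G=Rn.from_euler('xyz',[np.pi,0,yaw])
    print('t',round(s['time'],2),'pos',np.round(s['tool_pos'],4),'open',round(s['opening'],4),'F',np.round(s['contact_force'],1))
    print('xyz',(R.inv().apply(np.r_[xy,z]-s['tool_pos'])).round(4),'w deg',np.degrees((R.inv()*G).as_rotvec()).round(2))
if __name__=='__main__':
    k,col,z=sys.argv[1:]
    delta((PICK if k=='pick' else PLACE)[col],float(z),.834 if k=='pick' else .607)
E
python3 go.py pick blue .16
```

```text
t 0.3 pos [0.1175 0.5116 0.2265] open 0.0916 F [ 0. -0.  0.]
xyz [-0.4242 -0.2604  0.0666] w deg [-2.0000e-02  2.0000e-02  1.1928e+02]
```

>>> {"name": "move_arm", "arguments": {"deltas": [{"x":-0.03,"y":-0.02,"wz":8,"hand":1},{"x":-0.07,"y":-0.045,"wz":18,"hand":1},{"x":-0.11,"y":-0.07,"wz":28,"hand":1},{"x":-0.15,"y":-0.095,"wz":38,"hand":1},{"x":-0.19,"y":-0.12,"wz":48,"hand":1},{"x":-0.23,"y":-0.145,"wz":58,"hand":1},{"x":-0.27,"y":-0.17,"wz":68,"hand":1},{"x":-0.3,"y":-0.19,"wz":76,"hand":1}], "grip_force": 15}}

```text
schema error: expected keys x, y, z, wx, wy, wz, hand
```

```bash
python3 go.py pick blue .13
```

```text
t 0.3 pos [0.1175 0.5116 0.2265] open 0.0916 F [ 0. -0.  0.]
xyz [-0.4242 -0.2604  0.0966] w deg [-2.0000e-02  2.0000e-02  1.1928e+02]
```

>>> {"name": "move_arm", "arguments": {"deltas": [{"x":-0.03,"y":-0.02,"z":0,"wx":0,"wy":0,"wz":8,"hand":1},{"x":-0.07,"y":-0.045,"z":0,"wx":0,"wy":0,"wz":18,"hand":1},{"x":-0.11,"y":-0.07,"z":0,"wx":0,"wy":0,"wz":28,"hand":1},{"x":-0.15,"y":-0.095,"z":0,"wx":0,"wy":0,"wz":38,"hand":1},{"x":-0.19,"y":-0.12,"z":0,"wx":0,"wy":0,"wz":48,"hand":1},{"x":-0.23,"y":-0.145,"z":0,"wx":0,"wy":0,"wz":58,"hand":1},{"x":-0.27,"y":-0.17,"z":0,"wx":0,"wy":0,"wz":68,"hand":1},{"x":-0.3,"y":-0.19,"z":0,"wx":0,"wy":0,"wz":76,"hand":1}], "grip_force": 15}}

```text
time: 1.3
tool_pos: [0.3685, 0.2579, 0.2268]
tool_rot: [3.141, -0.0, 1.583]
contact_force: [1.3, 0.1, -0.2]
opening: 0.0918
```

```bash
python3 go.py pick blue .13
```

```text
t 1.3 pos [0.3685 0.2579 0.2268] open 0.0918 F [ 1.3  0.1 -0.2]
xyz [-0.0964  0.1028  0.0968] w deg [ 2.000e-02 -1.000e-02  4.293e+01]
```

>>> {"name": "move_arm", "arguments": {"deltas": [{"x":-0.03,"y":0.03,"z":0,"wx":0,"wy":0,"wz":10,"hand":1},{"x":-0.06,"y":0.06,"z":0.01,"wx":0,"wy":0,"wz":20,"hand":1},{"x":-0.08,"y":0.085,"z":0.03,"wx":0,"wy":0,"wz":30,"hand":1},{"x":-0.092,"y":0.098,"z":0.06,"wx":0,"wy":0,"wz":38,"hand":1},{"x":-0.096,"y":0.103,"z":0.09,"wx":0,"wy":0,"wz":43,"hand":1},{"x":-0.096,"y":0.103,"z":0.097,"wx":0,"wy":0,"wz":43,"hand":1},{"x":-0.096,"y":0.103,"z":0.097,"wx":0,"wy":0,"wz":43,"hand":1}]}}

```text
time: 2.17
tool_pos: [0.472, 0.1655, 0.13]
tool_rot: [-3.141, 0.0, 0.841]
contact_force: [0.1, 0.3, -0.7]
opening: 0.0922
```

```bash
python3 go.py pick blue .032; python3 - <<'E'
from h import *
z=[cv2.resize(img(n)[b:d,a:c],(400,400)) for n,(a,b,c,d) in {'scene':(300,80,460,240),'top':(200,150,340,290)}.items()]
cv2.imwrite('pics/a1.png',np.hstack(z)[...,::-1])
E
```

```text
t 2.17 pos [0.472  0.1655 0.13  ] open 0.0922 F [ 0.1  0.3 -0.7]
xyz [-0.0016  0.0023  0.098 ] w deg [-0.02  0.01  0.39]
```

View pics/a1.png

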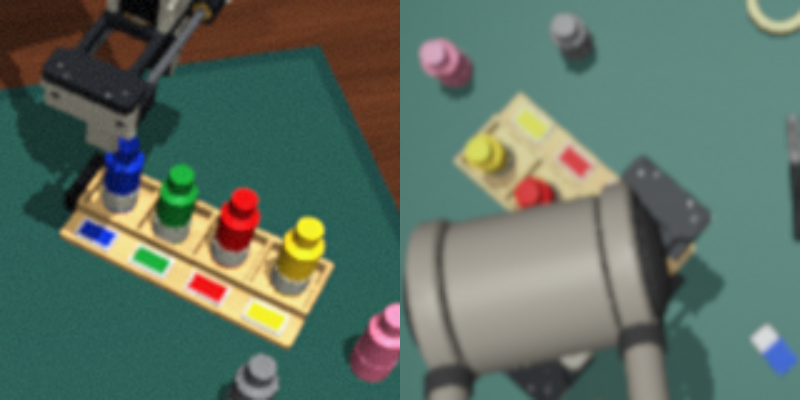

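The open gripper straddles the blue bottle across the row, with green beside it clear.

>>> {"name": "move_arm", "arguments": {"deltas": [{"x":-0.001,"y":0.002,"z":0.01,"wx":0,"wy":0,"wz":0.4,"hand":1},{"x":-0.002,"y":0.002,"z":0.03,"wx":0,"wy":0,"wz":0.4,"hand":1},{"x":-0.002,"y":0.002,"z":0.05,"wx":0,"wy":0,"wz":0.4,"hand":1},{"x":-0.002,"y":0.002,"z":0.07,"wx":0,"wy":0,"wz":0.4,"hand":1},{"x":-0.002,"y":0.002,"z":0.085,"wx":0,"wy":0,"wz":0.4,"hand":1},{"x":-0.002,"y":0.002,"z":0.095,"wx":0,"wy":0,"wz":0.4,"hand":1},{"x":-0.002,"y":0.002,"z":0.098,"wx":0,"wy":0,"wz":0.4,"hand":1},{"x":-0.002,"y":0.002,"z":0.098,"wx":0,"wy":0,"wz":0.4,"hand":0.6}], "grip_force": 15}}

```text
time: 3.28
tool_pos: [0.4725, 0.1625, 0.0319]
tool_rot: [3.141, -0.0, 0.832]
contact_force: [0.2, -0.1, 0.6]
opening: 0.0858
```

>>> {"name": "move_arm", "arguments": {"deltas": [{"x":0,"y":0,"z":0,"wx":0,"wy":0,"wz":0,"hand":0.45},{"x":0,"y":0,"z":0,"wx":0,"wy":0,"wz":0,"hand":0.3},{"x":0,"y":0,"z":0,"wx":0,"wy":0,"wz":0,"hand":0.1},{"x":0,"y":0,"z":0,"wx":0,"wy":0,"wz":0,"hand":0.1},{"x":0,"y":0,"z":0,"wx":0,"wy":0,"wz":0,"hand":0.1}], "grip_force": 15}}

```text
time: 3.9
tool_pos: [0.4723, 0.1625, 0.0317]
tool_rot: [-3.142, -0.0, 0.832]
contact_force: [-1.1, 0.2, 0.6]
opening: 0.0365
```

```bash
python3 go.py place blue .13
```

```text
t 3.9 pos [0.4723 0.1625 0.0317] open 0.0365 F [-1.1  0.2  0.6]
xyz [-0.1121  0.3215 -0.0983] w deg [-0.000e+00 -1.000e-02  1.289e+01]
```

>>> {"name": "move_arm", "arguments": {"deltas": [{"x":0,"y":0,"z":0,"wx":0,"wy":0,"wz":0,"hand":0.1},{"x":0,"y":0,"z":0,"wx":0,"wy":0,"wz":0,"hand":0.1},{"x":0,"y":0,"z":-0.005,"wx":0,"wy":0,"wz":0,"hand":0.1},{"x":0,"y":0,"z":-0.02,"wx":0,"wy":0,"wz":0,"hand":0.1},{"x":0,"y":0,"z":-0.04,"wx":0,"wy":0,"wz":0,"hand":0.1},{"x":0,"y":0,"z":-0.065,"wx":0,"wy":0,"wz":0,"hand":0.1},{"x":0,"y":0,"z":-0.09,"wx":0,"wy":0,"wz":0,"hand":0.1},{"x":0,"y":0,"z":-0.1,"wx":0,"wy":0,"wz":0,"hand":0.1}]}}

```text
time: 4.9
tool_pos: [0.4731, 0.1626, 0.1339]
tool_rot: [3.14, -0.003, 0.832]
contact_force: [-0.0, -0.3, -1.2]
opening: 0.0337
```

```bash
python3 go.py place blue .13; python3 - <<'E'
from h import *
z=[cv2.resize(img(n)[b:d,a:c],(400,400)) for n,(a,b,c,d) in {'scene':(300,60,460,220),'top':(200,150,340,290)}.items()]
cv2.imwrite('pics/a2.png',np.hstack(z)[...,::-1])
E
```

```text
t 4.9 pos [0.4731 0.1626 0.1339] open 0.0337 F [-0.  -0.3 -1.2]
xyz [-0.1128  0.321   0.0043] w deg [ 0.1  -0.17 12.89]
```

View pics/a2.png

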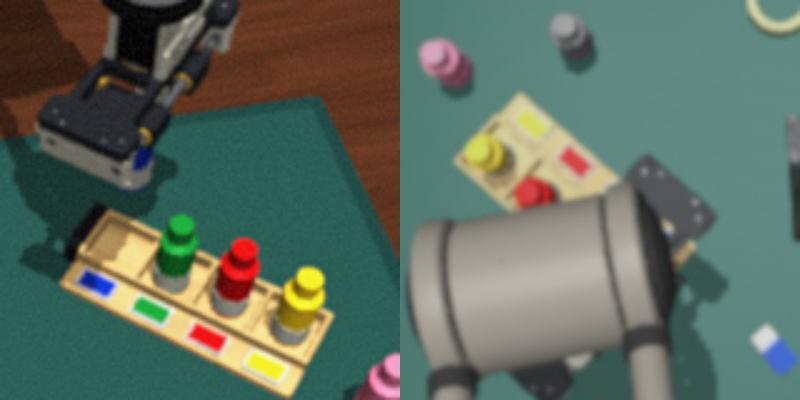

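Blue is held: its compartment is empty, it's visible in the jaws, and the opening is 33.7 mm. I'm carrying it over.

>>> {"name": "move_arm", "arguments": {"deltas": [{"x":-0.004,"y":0.01,"z":0,"wx":0,"wy":0,"wz":0,"hand":0.1},{"x":-0.012,"y":0.035,"z":0,"wx":0,"wy":0,"wz":1,"hand":0.1},{"x":-0.025,"y":0.07,"z":0,"wx":0,"wy":0,"wz":3,"hand":0.1},{"x":-0.037,"y":0.105,"z":0,"wx":0,"wy":0,"wz":5,"hand":0.1},{"x":-0.049,"y":0.14,"z":0,"wx":0,"wy":0,"wz":7,"hand":0.1},{"x":-0.061,"y":0.175,"z":0,"wx":0,"wy":0,"wz":9,"hand":0.1},{"x":-0.073,"y":0.21,"z":0,"wx":0,"wy":0,"wz":11,"hand":0.1},{"x":-0.085,"y":0.242,"z":0,"wx":0,"wy":0,"wz":12.9,"hand":0.1}]}}

```text
time: 6.0
tool_pos: [0.5939, -0.0653, 0.1302]
tool_rot: [-3.14, 0.002, 0.605]
contact_force: [-0.5, -0.0, -0.5]
opening: 0.0336
```

```bash
python3 go.py place blue .06
```

```text
t 6.0 pos [ 0.5939 -0.0653  0.1302] open 0.0336 F [-0.5 -0.  -0.5]
xyz [-0.0073  0.0821  0.0701] w deg [-0.09  0.09 -0.12]
```

>>> {"name": "move_arm", "arguments": {"deltas": [{"x":-0.003,"y":0.025,"z":0,"wx":0,"wy":0,"wz":0,"hand":0.1},{"x":-0.005,"y":0.055,"z":0,"wx":0,"wy":0,"wz":0,"hand":0.1},{"x":-0.007,"y":0.072,"z":0,"wx":0,"wy":0,"wz":0,"hand":0.1},{"x":-0.007,"y":0.08,"z":0.01,"wx":0,"wy":0,"wz":0,"hand":0.1},{"x":-0.007,"y":0.082,"z":0.03,"wx":0,"wy":0,"wz":0,"hand":0.1},{"x":-0.007,"y":0.082,"z":0.045,"wx":0,"wy":0,"wz":0,"hand":0.1},{"x":-0.007,"y":0.082,"z":0.05,"wx":0,"wy":0,"wz":0,"hand":0.1},{"x":-0.007,"y":0.082,"z":0.05,"wx":0,"wy":0,"wz":0,"hand":0.1}]}}

```text
time: 7.0
tool_pos: [0.6348, -0.1343, 0.0815]
tool_rot: [-3.141, 0.0, 0.607]
contact_force: [-0.5, -0.5, -0.5]
opening: 0.0337
```

```bash
python3 go.py place blue .0325; python3 - <<'E'
from h import *
z=[cv2.resize(img(n)[b:d,a:c],(400,400)) for n,(a,b,c,d) in {'scene':(150,150,290,290),'top':(340,140,460,260)}.items()]
cv2.imwrite('pics/a3.png',np.hstack(z)[...,::-1])
E
```

```text
t 7.0 pos [ 0.6348 -0.1343  0.0815] open 0.0337 F [-0.5 -0.5 -0.5]
xyz [-0.0018  0.0019  0.049 ] w deg [-0.03  0.01  0.01]
```

View pics/a3.png

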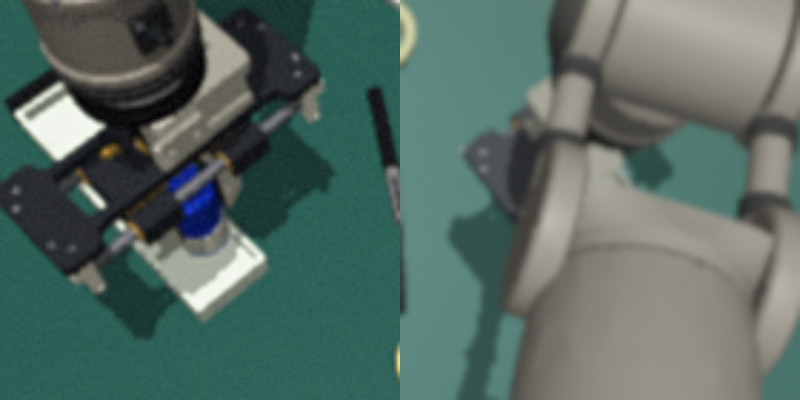

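Blue hangs upright over the last compartment, farthest from the black end. I'm lowering it.

>>> {"name": "move_arm", "arguments": {"deltas": [{"x":-0.002,"y":0.002,"z":0.01,"wx":0,"wy":0,"wz":0,"hand":0.1},{"x":-0.002,"y":0.002,"z":0.025,"wx":0,"wy":0,"wz":0,"hand":0.1},{"x":-0.002,"y":0.002,"z":0.037,"wx":0,"wy":0,"wz":0,"hand":0.1},{"x":-0.002,"y":0.002,"z":0.044,"wx":0,"wy":0,"wz":0,"hand":0.1},{"x":-0.002,"y":0.002,"z":0.047,"wx":0,"wy":0,"wz":0,"hand":0.1},{"x":-0.002,"y":0.002,"z":0.049,"wx":0,"wy":0,"wz":0,"hand":0.1},{"x":-0.002,"y":0.002,"z":0.049,"wx":0,"wy":0,"wz":0,"hand":0.1},{"x":-0.002,"y":0.002,"z":0.049,"wx":0,"wy":0,"wz":0,"hand":0.1}]}}

```text
time: 8.1
tool_pos: [0.6347, -0.1376, 0.0331]
tool_rot: [3.141, -0.001, 0.607]
contact_force: [0.1, 0.3, -0.6]
opening: 0.0338
```

```bash
python3 go.py place blue .0325
```

```text
t 8.1 pos [ 0.6347 -0.1376  0.0331] open 0.0338 F [ 0.1  0.3 -0.6]
xyz [ 0.0002 -0.0007  0.0006] w deg [ 0.03 -0.03 -0.01]
```

>>> {"name": "move_arm", "arguments": {"deltas": [{"x":0,"y":0,"z":0.001,"wx":0,"wy":0,"wz":0,"hand":0.1},{"x":0,"y":0,"z":0.001,"wx":0,"wy":0,"wz":0,"hand":0.38},{"x":0,"y":0,"z":0.001,"wx":0,"wy":0,"wz":0,"hand":0.45},{"x":0,"y":0,"z":0.001,"wx":0,"wy":0,"wz":0,"hand":0.7},{"x":0,"y":0,"z":0.001,"wx":0,"wy":0,"wz":0,"hand":0.8},{"x":0,"y":0,"z":0.001,"wx":0,"wy":0,"wz":0,"hand":0.9},{"x":0,"y":0,"z":0.001,"wx":0,"wy":0,"wz":0,"hand":1},{"x":0,"y":0,"z":0.001,"wx":0,"wy":0,"wz":0,"hand":1}]}}

```text
time: 9.1
tool_pos: [0.6344, -0.1375, 0.0317]
tool_rot: [-3.142, -0.0, 0.607]
contact_force: [0.9, 0.7, 0.9]
opening: 0.0866
```

>>> {"name": "move_arm", "arguments": {"deltas": [{"x":0,"y":0,"z":-0.01,"wx":0,"wy":0,"wz":0,"hand":1},{"x":0,"y":0,"z":-0.03,"wx":0,"wy":0,"wz":0,"hand":1},{"x":0,"y":0,"z":-0.06,"wx":0,"wy":0,"wz":0,"hand":1},{"x":0,"y":0,"z":-0.09,"wx":0,"wy":0,"wz":0,"hand":1},{"x":0,"y":0,"z":-0.11,"wx":0,"wy":0,"wz":0,"hand":1},{"x":0,"y":-0.03,"z":-0.11,"wx":0,"wy":0,"wz":0,"hand":1},{"x":0,"y":-0.07,"z":-0.11,"wx":0,"wy":0,"wz":0,"hand":1},{"x":0,"y":-0.12,"z":-0.11,"wx":0,"wy":0,"wz":0,"hand":1}]}}

```text
time: 10.1
tool_pos: [0.5657, -0.0385, 0.1425]
tool_rot: [3.141, -0.001, 0.606]
contact_force: [0.7, 1.4, -0.7]
opening: 0.0921
```

```bash
python3 go.py pick green .13
```

```text
t 10.1 pos [ 0.5657 -0.0385  0.1425] open 0.0921 F [ 0.7  1.4 -0.7]
xyz [ 0.0956 -0.2249  0.0124] w deg [  0.07  -0.06 -13.09]
```

>>> {"name": "move_arm", "arguments": {"deltas": [{"x":0.02,"y":-0.045,"z":0,"wx":0,"wy":0,"wz":-3,"hand":1},{"x":0.04,"y":-0.095,"z":0,"wx":0,"wy":0,"wz":-6,"hand":1},{"x":0.06,"y":-0.145,"z":0,"wx":0,"wy":0,"wz":-9,"hand":1},{"x":0.08,"y":-0.19,"z":0,"wx":0,"wy":0,"wz":-12,"hand":1},{"x":0.092,"y":-0.217,"z":0.005,"wx":0,"wy":0,"wz":-13.1,"hand":1},{"x":0.096,"y":-0.225,"z":0.01,"wx":0,"wy":0,"wz":-13.1,"hand":1},{"x":0.096,"y":-0.225,"z":0.012,"wx":0,"wy":0,"wz":-13.1,"hand":1},{"x":0.096,"y":-0.225,"z":0.012,"wx":0,"wy":0,"wz":-13.1,"hand":1}]}}

```text
time: 11.1
tool_pos: [0.5169, 0.1995, 0.1297]
tool_rot: [3.141, 0.0, 0.834]
contact_force: [0.2, 0.5, 0.9]
opening: 0.0914
```

```bash
python3 go.py pick green .032; python3 - <<'E'
from h import *
z=[cv2.resize(img(n)[b:d,a:c],(400,400)) for n,(a,b,c,d) in {'scene':(300,80,460,240),'top':(340,140,460,260)}.items()]
cv2.imwrite('pics/a4.png',np.hstack(z)[...,::-1])
I={n:img(n) for n in P}
import go
print('blue',go.PLACE['blue'],bottle(I,'blue',go.PLACE['blue']))
E
```

```text
t 11.1 pos [0.5169 0.1995 0.1297] open 0.0914 F [0.2 0.5 0.9]
xyz [ 0.0007 -0.0014  0.0977] w deg [ 0.01  0.02 -0.  ]
blue [ 0.63441147 -0.13691037] (array([ 0.63755242, -0.13724649]), np.float64(0.0809567882588138), [np.int32(333), 1.5, np.int32(114), 1.0])
```

View pics/a4.png

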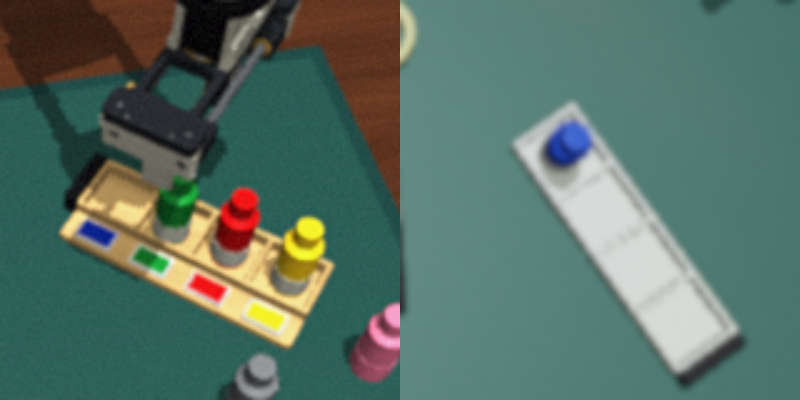

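Blue stands upright in its compartment, about 3 mm from the target. The gripper is over green, clear of red.

>>> {"name": "move_arm", "arguments": {"deltas": [{"x":0.001,"y":-0.001,"z":0.01,"wx":0,"wy":0,"wz":0,"hand":1},{"x":0.001,"y":-0.001,"z":0.03,"wx":0,"wy":0,"wz":0,"hand":1},{"x":0.001,"y":-0.001,"z":0.05,"wx":0,"wy":0,"wz":0,"hand":1},{"x":0.001,"y":-0.001,"z":0.07,"wx":0,"wy":0,"wz":0,"hand":1},{"x":0.001,"y":-0.001,"z":0.085,"wx":0,"wy":0,"wz":0,"hand":1},{"x":0.001,"y":-0.001,"z":0.095,"wx":0,"wy":0,"wz":0,"hand":1},{"x":0.001,"y":-0.001,"z":0.098,"wx":0,"wy":0,"wz":0,"hand":1},{"x":0.001,"y":-0.001,"z":0.098,"wx":0,"wy":0,"wz":0,"hand":0.6}]}}

```text
time: 12.3
tool_pos: [0.5167, 0.2021, 0.0319]
tool_rot: [3.141, -0.0, 0.835]
contact_force: [0.3, 0.7, -0.7]
opening: 0.0858
```

>>> {"name": "move_arm", "arguments": {"deltas": [{"x":0,"y":0,"z":0,"wx":0,"wy":0,"wz":0,"hand":0.45},{"x":0,"y":0,"z":0,"wx":0,"wy":0,"wz":0,"hand":0.3},{"x":0,"y":0,"z":0,"wx":0,"wy":0,"wz":0,"hand":0.1},{"x":0,"y":0,"z":0,"wx":0,"wy":0,"wz":0,"hand":0.1},{"x":0,"y":0,"z":0,"wx":0,"wy":0,"wz":0,"hand":0.1},{"x":0,"y":0,"z":0,"wx":0,"wy":0,"wz":0,"hand":0.1},{"x":0,"y":0,"z":0,"wx":0,"wy":0,"wz":0,"hand":0.1}], "grip_force": 15}}

```text
time: 13.18
tool_pos: [0.5165, 0.2021, 0.0317]
tool_rot: [-3.142, -0.0, 0.835]
contact_force: [0.0, 0.3, 0.2]
opening: 0.0334
```

>>> {"name": "move_arm", "arguments": {"deltas": [{"x":0,"y":0,"z":-0.005,"wx":0,"wy":0,"wz":0,"hand":0.1},{"x":0,"y":0,"z":-0.02,"wx":0,"wy":0,"wz":0,"hand":0.1},{"x":0,"y":0,"z":-0.04,"wx":0,"wy":0,"wz":0,"hand":0.1},{"x":0,"y":0,"z":-0.065,"wx":0,"wy":0,"wz":0,"hand":0.1},{"x":0,"y":0,"z":-0.09,"wx":0,"wy":0,"wz":0,"hand":0.1},{"x":0,"y":0,"z":-0.105,"wx":0,"wy":0,"wz":0,"hand":0.1},{"x":0,"y":0,"z":-0.11,"wx":0,"wy":0,"wz":0,"hand":0.1}]}}

```text
time: 14.05
tool_pos: [0.5168, 0.2022, 0.143]
tool_rot: [3.141, -0.002, 0.835]
contact_force: [-0.6, -0.3, -0.1]
opening: 0.0334
```

```bash
python3 go.py place green .14
```

```text
t 14.05 pos [0.5168 0.2022 0.143 ] open 0.0334 F [-0.6 -0.3 -0.1]
xyz [-0.2271  0.302   0.0029] w deg [ 0.04 -0.1  13.08]
```

>>> {"name": "move_arm", "arguments": {"deltas": [{"x":-0.008,"y":0.01,"z":0,"wx":0,"wy":0,"wz":0,"hand":0.1},{"x":-0.025,"y":0.035,"z":0,"wx":0,"wy":0,"wz":1,"hand":0.1},{"x":-0.05,"y":0.067,"z":0,"wx":0,"wy":0,"wz":3,"hand":0.1},{"x":-0.075,"y":0.1,"z":0,"wx":0,"wy":0,"wz":5,"hand":0.1},{"x":-0.1,"y":0.133,"z":0,"wx":0,"wy":0,"wz":7,"hand":0.1},{"x":-0.125,"y":0.166,"z":0,"wx":0,"wy":0,"wz":9,"hand":0.1},{"x":-0.15,"y":0.2,"z":0,"wx":0,"wy":0,"wz":11,"hand":0.1},{"x":-0.172,"y":0.23,"z":0,"wx":0,"wy":0,"wz":13.1,"hand":0.1}]}}

```text
time: 15.05
tool_pos: [0.571, -0.0821, 0.1405]
tool_rot: [-3.14, 0.002, 0.605]
contact_force: [0.4, -0.2, -1.3]
opening: 0.0336
```

```bash
python3 go.py place green .08
```

```text
t 15.05 pos [ 0.571  -0.0821  0.1405] open 0.0336 F [ 0.4 -0.2 -1.3]
xyz [-0.0349  0.0814  0.0604] w deg [-0.09  0.09 -0.14]
```

>>> {"name": "move_arm", "arguments": {"deltas": [{"x":-0.012,"y":0.028,"z":0,"wx":0,"wy":0,"wz":0,"hand":0.1},{"x":-0.024,"y":0.055,"z":0,"wx":0,"wy":0,"wz":0,"hand":0.1},{"x":-0.032,"y":0.073,"z":0,"wx":0,"wy":0,"wz":0,"hand":0.1},{"x":-0.035,"y":0.08,"z":0.01,"wx":0,"wy":0,"wz":0,"hand":0.1},{"x":-0.035,"y":0.081,"z":0.03,"wx":0,"wy":0,"wz":0,"hand":0.1},{"x":-0.035,"y":0.081,"z":0.052,"wx":0,"wy":0,"wz":0,"hand":0.1},{"x":-0.035,"y":0.081,"z":0.06,"wx":0,"wy":0,"wz":0,"hand":0.1},{"x":-0.035,"y":0.081,"z":0.06,"wx":0,"wy":0,"wz":0,"hand":0.1}]}}

```text
time: 16.05
tool_pos: [0.5887, -0.1657, 0.081]
tool_rot: [-3.14, 0.001, 0.607]
contact_force: [0.3, 0.2, 0.2]
opening: 0.0335
```

```bash
python3 go.py place green .0322
```

```text
t 16.05 pos [ 0.5887 -0.1657  0.081 ] open 0.0335 F [0.3 0.2 0.2]
xyz [-0.002   0.0025  0.0488] w deg [-0.08  0.04  0.02]
```

>>> {"name": "move_arm", "arguments": {"deltas": [{"x":-0.001,"y":0.001,"z":0.01,"wx":0,"wy":0,"wz":0,"hand":0.1},{"x":-0.001,"y":0.001,"z":0.025,"wx":0,"wy":0,"wz":0,"hand":0.1},{"x":-0.001,"y":0.001,"z":0.037,"wx":0,"wy":0,"wz":0,"hand":0.1},{"x":-0.001,"y":0.001,"z":0.044,"wx":0,"wy":0,"wz":0,"hand":0.1},{"x":-0.001,"y":0.001,"z":0.047,"wx":0,"wy":0,"wz":0,"hand":0.1},{"x":-0.001,"y":0.001,"z":0.049,"wx":0,"wy":0,"wz":0,"hand":0.1},{"x":-0.001,"y":0.001,"z":0.049,"wx":0,"wy":0,"wz":0,"hand":0.1},{"x":-0.001,"y":0.001,"z":0.049,"wx":0,"wy":0,"wz":0,"hand":0.1}]}}

```text
time: 17.05
tool_pos: [0.5891, -0.1677, 0.0331]
tool_rot: [3.141, -0.0, 0.607]
contact_force: [-0.5, -0.3, -0.0]
opening: 0.0338
```

```bash
python3 go.py place green .0318
```

```text
t 17.05 pos [ 0.5891 -0.1677  0.0331] open 0.0338 F [-0.5 -0.3 -0. ]
xyz [-0.0012  0.0005  0.0013] w deg [ 0.03 -0.02 -0.02]
```

>>> {"name": "move_arm", "arguments": {"deltas": [{"x":-0.001,"y":0,"z":0.001,"wx":0,"wy":0,"wz":0,"hand":0.1},{"x":-0.001,"y":0,"z":0.001,"wx":0,"wy":0,"wz":0,"hand":0.38},{"x":-0.001,"y":0,"z":0.001,"wx":0,"wy":0,"wz":0,"hand":0.45},{"x":-0.001,"y":0,"z":0.001,"wx":0,"wy":0,"wz":0,"hand":0.7},{"x":-0.001,"y":0,"z":0.001,"wx":0,"wy":0,"wz":0,"hand":0.8},{"x":-0.001,"y":0,"z":0.001,"wx":0,"wy":0,"wz":0,"hand":0.9},{"x":-0.001,"y":0,"z":0.001,"wx":0,"wy":0,"wz":0,"hand":1},{"x":-0.001,"y":0,"z":0.001,"wx":0,"wy":0,"wz":0,"hand":1}]}}

```text
time: 18.05
tool_pos: [0.588, -0.1682, 0.0317]
tool_rot: [-3.141, -0.0, 0.607]
contact_force: [-0.1, -0.6, 0.1]
opening: 0.0868
```

>>> {"name": "move_arm", "arguments": {"deltas": [{"x":0,"y":0,"z":-0.01,"wx":0,"wy":0,"wz":0,"hand":1},{"x":0,"y":0,"z":-0.03,"wx":0,"wy":0,"wz":0,"hand":1},{"x":0,"y":0,"z":-0.06,"wx":0,"wy":0,"wz":0,"hand":1},{"x":0,"y":0,"z":-0.09,"wx":0,"wy":0,"wz":0,"hand":1},{"x":0,"y":0,"z":-0.11,"wx":0,"wy":0,"wz":0,"hand":1},{"x":0,"y":-0.03,"z":-0.11,"wx":0,"wy":0,"wz":0,"hand":1},{"x":0,"y":-0.07,"z":-0.11,"wx":0,"wy":0,"wz":0,"hand":1},{"x":0,"y":-0.12,"z":-0.11,"wx":0,"wy":0,"wz":0,"hand":1}]}}

```text
time: 19.05
tool_pos: [0.5193, -0.0692, 0.1424]
tool_rot: [3.14, -0.001, 0.606]
contact_force: [0.4, 0.2, 0.1]
opening: 0.0917
```

```bash
python3 go.py pick red .13
```

```text
t 19.05 pos [ 0.5193 -0.0692  0.1424] open 0.0917 F [0.4 0.2 0.1]
xyz [ 0.2048 -0.2411  0.0124] w deg [  0.07  -0.06 -13.09]
```

>>> {"name": "move_arm", "arguments": {"deltas": [{"x":0.037,"y":-0.042,"z":0,"wx":0,"wy":0,"wz":-2,"hand":1},{"x":0.075,"y":-0.087,"z":0,"wx":0,"wy":0,"wz":-5,"hand":1},{"x":0.112,"y":-0.132,"z":0,"wx":0,"wy":0,"wz":-8,"hand":1},{"x":0.15,"y":-0.177,"z":0,"wx":0,"wy":0,"wz":-11,"hand":1},{"x":0.183,"y":-0.216,"z":0.005,"wx":0,"wy":0,"wz":-13.1,"hand":1},{"x":0.2,"y":-0.236,"z":0.01,"wx":0,"wy":0,"wz":-13.1,"hand":1},{"x":0.205,"y":-0.241,"z":0.012,"wx":0,"wy":0,"wz":-13.1,"hand":1},{"x":0.205,"y":-0.241,"z":0.012,"wx":0,"wy":0,"wz":-13.1,"hand":1}]}}

```text
time: 20.05
tool_pos: [0.5506, 0.2448, 0.1299]
tool_rot: [3.141, 0.0, 0.836]
contact_force: [1.0, -0.3, -0.1]
opening: 0.0917
```

```bash
python3 go.py pick red .032; python3 - <<'E'
from h import *
import go
I={n:img(n) for n in P}
z=[cv2.resize(I[n][b:d,a:c],(400,400)) for n,(a,b,c,d) in {'scene':(300,80,460,240),'top':(340,140,460,260)}.items()]
cv2.imwrite('pics/a5.png',np.hstack(z)[...,::-1])
for k in('blue','green'): print(k,go.PLACE[k],bottle(I,k,go.PLACE[k]))
E
```

```text
t 20.05 pos [0.5506 0.2448 0.1299] open 0.0917 F [ 1.  -0.3 -0.1]
xyz [ 0.0006 -0.0006  0.0979] w deg [0.01 0.01 0.09]
blue [ 0.63441147 -0.13691037] (array([ 0.63778393, -0.13751603]), np.float64(0.0818831318791009), [np.int32(347), 1.2, np.int32(114), 1.0])
green [ 0.58840382 -0.16883679] (array([ 0.58822318, -0.16961927]), np.float64(0.07711992015976199), [np.int32(319), 0.6, np.int32(101), 1.1])
```

View pics/a5.png

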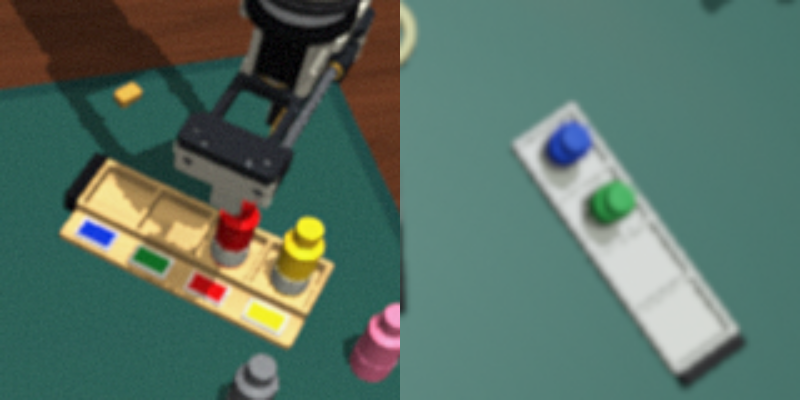

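Blue and green stand upright in adjacent compartments, and the gripper is over red.

>>> {"name": "move_arm", "arguments": {"deltas": [{"x":0,"y":-0.001,"z":0.01,"wx":0,"wy":0,"wz":0,"hand":1},{"x":0,"y":-0.001,"z":0.03,"wx":0,"wy":0,"wz":0,"hand":1},{"x":0,"y":-0.001,"z":0.05,"wx":0,"wy":0,"wz":0,"hand":1},{"x":0,"y":-0.001,"z":0.07,"wx":0,"wy":0,"wz":0,"hand":1},{"x":0,"y":-0.001,"z":0.085,"wx":0,"wy":0,"wz":0,"hand":1},{"x":0,"y":-0.001,"z":0.095,"wx":0,"wy":0,"wz":0,"hand":1},{"x":0,"y":-0.001,"z":0.098,"wx":0,"wy":0,"wz":0,"hand":1},{"x":0,"y":-0.001,"z":0.098,"wx":0,"wy":0,"wz":0,"hand":0.6}]}}

```text
time: 21.15
tool_pos: [0.5501, 0.246, 0.032]
tool_rot: [3.141, -0.001, 0.835]
contact_force: [-0.7, -0.6, 0.9]
opening: 0.0856
```

>>> {"name": "move_arm", "arguments": {"deltas": [{"x":0,"y":0,"z":0,"wx":0,"wy":0,"wz":0,"hand":0.45},{"x":0,"y":0,"z":0,"wx":0,"wy":0,"wz":0,"hand":0.3},{"x":0,"y":0,"z":0,"wx":0,"wy":0,"wz":0,"hand":0.1},{"x":0,"y":0,"z":0,"wx":0,"wy":0,"wz":0,"hand":0.1},{"x":0,"y":0,"z":0,"wx":0,"wy":0,"wz":0,"hand":0.1},{"x":0,"y":0,"z":0,"wx":0,"wy":0,"wz":0,"hand":0.1},{"x":0,"y":0,"z":0,"wx":0,"wy":0,"wz":0,"hand":0.1}], "grip_force": 15}}

```text
time: 22.02
tool_pos: [0.5499, 0.2459, 0.0317]
tool_rot: [-3.142, -0.0, 0.835]
contact_force: [0.2, -0.2, 0.1]
opening: 0.0334
```

>>> {"name": "move_arm", "arguments": {"deltas": [{"x":0,"y":0,"z":-0.005,"wx":0,"wy":0,"wz":0,"hand":0.1},{"x":0,"y":0,"z":-0.02,"wx":0,"wy":0,"wz":0,"hand":0.1},{"x":0,"y":0,"z":-0.04,"wx":0,"wy":0,"wz":0,"hand":0.1},{"x":0,"y":0,"z":-0.065,"wx":0,"wy":0,"wz":0,"hand":0.1},{"x":0,"y":0,"z":-0.09,"wx":0,"wy":0,"wz":0,"hand":0.1},{"x":0,"y":0,"z":-0.105,"wx":0,"wy":0,"wz":0,"hand":0.1},{"x":0,"y":0,"z":-0.11,"wx":0,"wy":0,"wz":0,"hand":0.1}]}}

```text
time: 22.9
tool_pos: [0.5503, 0.246, 0.1431]
tool_rot: [3.141, -0.002, 0.835]
contact_force: [0.4, -0.3, -1.0]
opening: 0.0336
```

```bash
python3 go.py place red .14
```

```text
t 22.9 pos [0.5503 0.246  0.1431] open 0.0336 F [ 0.4 -0.3 -1. ]
xyz [-0.3366  0.2939  0.0028] w deg [ 0.05 -0.11 13.09]
```

>>> {"name": "move_arm", "arguments": {"deltas": [{"x":-0.011,"y":0.01,"z":0,"wx":0,"wy":0,"wz":0,"hand":0.1},{"x":-0.038,"y":0.033,"z":0,"wx":0,"wy":0,"wz":1,"hand":0.1},{"x":-0.072,"y":0.063,"z":0,"wx":0,"wy":0,"wz":3,"hand":0.1},{"x":-0.108,"y":0.094,"z":0,"wx":0,"wy":0,"wz":5,"hand":0.1},{"x":-0.144,"y":0.126,"z":0,"wx":0,"wy":0,"wz":7,"hand":0.1},{"x":-0.18,"y":0.157,"z":0,"wx":0,"wy":0,"wz":9,"hand":0.1},{"x":-0.216,"y":0.189,"z":0,"wx":0,"wy":0,"wz":11,"hand":0.1},{"x":-0.25,"y":0.218,"z":0,"wx":0,"wy":0,"wz":13.1,"hand":0.1}]}}

```text
time: 23.9
tool_pos: [0.5426, -0.0881, 0.1406]
tool_rot: [-3.14, 0.001, 0.605]
contact_force: [0.6, 0.1, -0.6]
opening: 0.0335
```

```bash
python3 go.py place red .08
```

```text
t 23.9 pos [ 0.5426 -0.0881  0.1406] open 0.0335 F [ 0.6  0.1 -0.6]
xyz [-0.0641  0.0927  0.0606] w deg [-0.09  0.08 -0.13]
```

>>> {"name": "move_arm", "arguments": {"deltas": [{"x":-0.022,"y":0.032,"z":0,"wx":0,"wy":0,"wz":0,"hand":0.1},{"x":-0.044,"y":0.063,"z":0,"wx":0,"wy":0,"wz":0,"hand":0.1},{"x":-0.058,"y":0.084,"z":0,"wx":0,"wy":0,"wz":0,"hand":0.1},{"x":-0.064,"y":0.092,"z":0.01,"wx":0,"wy":0,"wz":0,"hand":0.1},{"x":-0.065,"y":0.093,"z":0.03,"wx":0,"wy":0,"wz":0,"hand":0.1},{"x":-0.065,"y":0.093,"z":0.052,"wx":0,"wy":0,"wz":0,"hand":0.1},{"x":-0.065,"y":0.093,"z":0.06,"wx":0,"wy":0,"wz":0,"hand":0.1},{"x":-0.065,"y":0.093,"z":0.06,"wx":0,"wy":0,"wz":0,"hand":0.1}]}}

```text
time: 24.9
tool_pos: [0.5429, -0.1987, 0.0809]
tool_rot: [-3.14, 0.001, 0.607]
contact_force: [0.2, 0.1, -1.2]
opening: 0.0337
```

```bash
python3 go.py place red .0322
```

```text
t 24.9 pos [ 0.5429 -0.1987  0.0809] open 0.0337 F [ 0.2  0.1 -1.2]
xyz [-0.0016  0.0015  0.0487] w deg [-0.1   0.04  0.01]
```

>>> {"name": "move_arm", "arguments": {"deltas": [{"x":-0.001,"y":0.001,"z":0.01,"wx":0,"wy":0,"wz":0,"hand":0.1},{"x":-0.001,"y":0.001,"z":0.025,"wx":0,"wy":0,"wz":0,"hand":0.1},{"x":-0.001,"y":0.001,"z":0.037,"wx":0,"wy":0,"wz":0,"hand":0.1},{"x":-0.001,"y":0.001,"z":0.044,"wx":0,"wy":0,"wz":0,"hand":0.1},{"x":-0.001,"y":0.001,"z":0.047,"wx":0,"wy":0,"wz":0,"hand":0.1},{"x":-0.001,"y":0.001,"z":0.049,"wx":0,"wy":0,"wz":0,"hand":0.1},{"x":-0.001,"y":0.001,"z":0.049,"wx":0,"wy":0,"wz":0,"hand":0.1},{"x":-0.001,"y":0.001,"z":0.049,"wx":0,"wy":0,"wz":0,"hand":0.1}]}}

```text
time: 25.9
tool_pos: [0.5433, -0.2007, 0.033]
tool_rot: [3.141, -0.0, 0.607]
contact_force: [-0.3, 0.2, -0.5]
opening: 0.0334
```

```bash
python3 go.py place red .0318
```

```text
t 25.9 pos [ 0.5433 -0.2007  0.033 ] open 0.0334 F [-0.3  0.2 -0.5]
xyz [-0.0008 -0.0005  0.0012] w deg [ 0.03 -0.02 -0.02]
```

>>> {"name": "move_arm", "arguments": {"deltas": [{"x":-0.001,"y":0,"z":0.001,"wx":0,"wy":0,"wz":0,"hand":0.1},{"x":-0.001,"y":0,"z":0.001,"wx":0,"wy":0,"wz":0,"hand":0.38},{"x":-0.001,"y":0,"z":0.001,"wx":0,"wy":0,"wz":0,"hand":0.45},{"x":-0.001,"y":0,"z":0.001,"wx":0,"wy":0,"wz":0,"hand":0.7},{"x":-0.001,"y":0,"z":0.001,"wx":0,"wy":0,"wz":0,"hand":0.8},{"x":-0.001,"y":0,"z":0.001,"wx":0,"wy":0,"wz":0,"hand":0.9},{"x":-0.001,"y":0,"z":0.001,"wx":0,"wy":0,"wz":0,"hand":1},{"x":-0.001,"y":0,"z":0.001,"wx":0,"wy":0,"wz":0,"hand":1}]}}

```text
time: 26.9
tool_pos: [0.5423, -0.2012, 0.0317]
tool_rot: [-3.142, -0.0, 0.607]
contact_force: [0.4, 0.6, 0.8]
opening: 0.0869
```

>>> {"name": "move_arm", "arguments": {"deltas": [{"x":0,"y":0,"z":-0.01,"wx":0,"wy":0,"wz":0,"hand":1},{"x":0,"y":0,"z":-0.03,"wx":0,"wy":0,"wz":0,"hand":1},{"x":0,"y":0,"z":-0.06,"wx":0,"wy":0,"wz":0,"hand":1},{"x":0,"y":0,"z":-0.09,"wx":0,"wy":0,"wz":0,"hand":1},{"x":0,"y":0,"z":-0.11,"wx":0,"wy":0,"wz":0,"hand":1},{"x":0,"y":-0.03,"z":-0.11,"wx":0,"wy":0,"wz":0,"hand":1},{"x":0,"y":-0.07,"z":-0.11,"wx":0,"wy":0,"wz":0,"hand":1},{"x":0,"y":-0.12,"z":-0.11,"wx":0,"wy":0,"wz":0,"hand":1}]}}

```text
time: 27.9
tool_pos: [0.4736, -0.1021, 0.1424]
tool_rot: [3.14, -0.001, 0.606]
contact_force: [-0.7, 0.7, 0.7]
opening: 0.0919
```

```bash
python3 go.py pick yellow .13
```

```text
t 27.9 pos [ 0.4736 -0.1021  0.1424] open 0.0919 F [-0.7  0.7  0.7]
xyz [ 0.3188 -0.2561  0.0124] w deg [  0.07  -0.05 -13.08]
```

>>> {"name": "move_arm", "arguments": {"deltas": [{"x":0.032,"y":-0.026,"z":0,"wx":0,"wy":0,"wz":-1,"hand":1},{"x":0.077,"y":-0.061,"z":0,"wx":0,"wy":0,"wz":-3,"hand":1},{"x":0.121,"y":-0.097,"z":0,"wx":0,"wy":0,"wz":-5,"hand":1},{"x":0.166,"y":-0.133,"z":0,"wx":0,"wy":0,"wz":-7,"hand":1},{"x":0.21,"y":-0.169,"z":0,"wx":0,"wy":0,"wz":-9,"hand":1},{"x":0.255,"y":-0.205,"z":0,"wx":0,"wy":0,"wz":-11,"hand":1},{"x":0.295,"y":-0.237,"z":0.005,"wx":0,"wy":0,"wz":-13,"hand":1},{"x":0.315,"y":-0.253,"z":0.01,"wx":0,"wy":0,"wz":-13.1,"hand":1}]}}

```text
time: 28.9
tool_pos: [0.5886, 0.2877, 0.1322]
tool_rot: [3.141, -0.001, 0.838]
contact_force: [-0.1, -1.1, -0.5]
opening: 0.092
```

>>> {"name": "move_arm", "arguments": {"deltas": [{"x":0.003,"y":-0.003,"z":0.002,"wx":0,"wy":0,"wz":0,"hand":1},{"x":0.004,"y":-0.003,"z":0.002,"wx":0,"wy":0,"wz":0,"hand":1}]}}

```text
time: 29.15
tool_pos: [0.5886, 0.2893, 0.1299]
tool_rot: [-3.142, 0.001, 0.835]
contact_force: [-0.3, 0.6, 0.3]
opening: 0.0917
```

```bash
python3 - <<'E'
from h import *
import go
I={n:img(n) for n in P}
z=[cv2.resize(I[n][b:d,a:c],(400,400)) for n,(a,b,c,d) in {'scene':(300,80,460,240),'top':(340,140,460,260)}.items()]
cv2.imwrite('pics/a6.png',np.hstack(z)[...,::-1])
for k in('red',): print(k,go.PLACE[k],bottle(I,k,go.PLACE[k]))
E
python3 go.py pick yellow .032
```

```text
red [ 0.54239618 -0.20076321] (array([ 0.54402261, -0.20208989]), np.float64(0.07702152512812277), [np.int32(325), 1.1, np.int32(124), 0.9])
t 29.25 pos [0.589  0.2887 0.1303] open 0.0919 F [-0.3 -0.5  0.2]
xyz [ 0.0015 -0.0003  0.0983] w deg [ 0.02 -0.01  0.02]
```

View pics/a6.png

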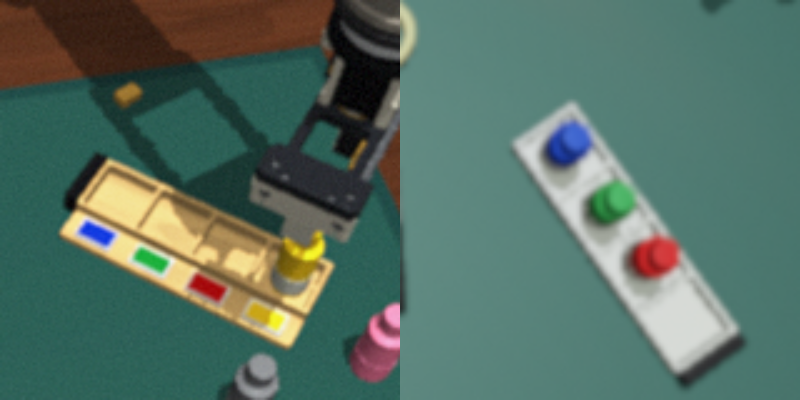

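Red is in place and the gripper is over yellow, with the pink look-alike clear.

>>> {"name": "move_arm", "arguments": {"deltas": [{"x":0.001,"y":-0.001,"z":0.01,"wx":0,"wy":0,"wz":0,"hand":1},{"x":0.001,"y":-0.001,"z":0.03,"wx":0,"wy":0,"wz":0,"hand":1},{"x":0.001,"y":-0.001,"z":0.05,"wx":0,"wy":0,"wz":0,"hand":1},{"x":0.001,"y":-0.001,"z":0.07,"wx":0,"wy":0,"wz":0,"hand":1},{"x":0.001,"y":-0.001,"z":0.085,"wx":0,"wy":0,"wz":0,"hand":1},{"x":0.001,"y":-0.001,"z":0.095,"wx":0,"wy":0,"wz":0,"hand":1},{"x":0.001,"y":-0.001,"z":0.098,"wx":0,"wy":0,"wz":0,"hand":1},{"x":0.001,"y":-0.001,"z":0.098,"wx":0,"wy":0,"wz":0,"hand":0.6}]}}

```text
time: 30.25
tool_pos: [0.589, 0.2913, 0.032]
tool_rot: [3.141, -0.001, 0.835]
contact_force: [0.4, -0.1, -0.3]
opening: 0.086
```

>>> {"name": "move_arm", "arguments": {"deltas": [{"x":0,"y":0,"z":0,"wx":0,"wy":0,"wz":0,"hand":0.45},{"x":0,"y":0,"z":0,"wx":0,"wy":0,"wz":0,"hand":0.3},{"x":0,"y":0,"z":0,"wx":0,"wy":0,"wz":0,"hand":0.1},{"x":0,"y":0,"z":0,"wx":0,"wy":0,"wz":0,"hand":0.1},{"x":0,"y":0,"z":0,"wx":0,"wy":0,"wz":0,"hand":0.1},{"x":0,"y":0,"z":0,"wx":0,"wy":0,"wz":0,"hand":0.1},{"x":0,"y":0,"z":0,"wx":0,"wy":0,"wz":0,"hand":0.1}], "grip_force": 15}}

```text
time: 31.12
tool_pos: [0.5889, 0.2912, 0.0317]
tool_rot: [3.142, -0.0, 0.835]
contact_force: [0.4, 0.2, 0.3]
opening: 0.034
```

>>> {"name": "move_arm", "arguments": {"deltas": [{"x":0,"y":0,"z":-0.005,"wx":0,"wy":0,"wz":0,"hand":0.1},{"x":0,"y":0,"z":-0.02,"wx":0,"wy":0,"wz":0,"hand":0.1},{"x":0,"y":0,"z":-0.04,"wx":0,"wy":0,"wz":0,"hand":0.1},{"x":0,"y":0,"z":-0.065,"wx":0,"wy":0,"wz":0,"hand":0.1},{"x":0,"y":0,"z":-0.09,"wx":0,"wy":0,"wz":0,"hand":0.1},{"x":0,"y":0,"z":-0.105,"wx":0,"wy":0,"wz":0,"hand":0.1},{"x":0,"y":0,"z":-0.11,"wx":0,"wy":0,"wz":0,"hand":0.1}]}}

```text
time: 32.0
tool_pos: [0.5892, 0.2914, 0.1432]
tool_rot: [3.141, -0.002, 0.835]
contact_force: [0.4, 0.2, -0.3]
opening: 0.0338
```

```bash
python3 go.py place yellow .14
```

```text
t 32.0 pos [0.5892 0.2914 0.1432] open 0.0338 F [ 0.4  0.2 -0.3]
xyz [-0.451   0.2828  0.0026] w deg [ 0.04 -0.11 13.09]
```

>>> {"name": "move_arm", "arguments": {"deltas": [{"x":-0.013,"y":0.008,"z":0,"wx":0,"wy":0,"wz":0,"hand":0.1},{"x":-0.043,"y":0.027,"z":0,"wx":0,"wy":0,"wz":1,"hand":0.1},{"x":-0.083,"y":0.052,"z":0,"wx":0,"wy":0,"wz":3,"hand":0.1},{"x":-0.123,"y":0.077,"z":0,"wx":0,"wy":0,"wz":5,"hand":0.1},{"x":-0.163,"y":0.102,"z":0,"wx":0,"wy":0,"wz":7,"hand":0.1},{"x":-0.203,"y":0.127,"z":0,"wx":0,"wy":0,"wz":9,"hand":0.1},{"x":-0.243,"y":0.152,"z":0,"wx":0,"wy":0,"wz":11,"hand":0.1},{"x":-0.28,"y":0.176,"z":0,"wx":0,"wy":0,"wz":13.1,"hand":0.1}]}}

```text
time: 33.0
tool_pos: [0.5298, -0.0366, 0.1407]
tool_rot: [-3.14, 0.002, 0.605]
contact_force: [0.1, 0.3, -0.5]
opening: 0.0331
```

```bash
python3 go.py place yellow .14
```

```text
t 33.0 pos [ 0.5298 -0.0366  0.1407] open 0.0331 F [ 0.1  0.3 -0.5]
xyz [-0.139   0.1423  0.0007] w deg [-0.08  0.1  -0.12]
```

>>> {"name": "move_arm", "arguments": {"deltas": [{"x":-0.03,"y":0.031,"z":0,"wx":0,"wy":0,"wz":0,"hand":0.1},{"x":-0.06,"y":0.062,"z":0,"wx":0,"wy":0,"wz":0,"hand":0.1},{"x":-0.09,"y":0.093,"z":0,"wx":0,"wy":0,"wz":0,"hand":0.1},{"x":-0.115,"y":0.118,"z":0,"wx":0,"wy":0,"wz":0,"hand":0.1},{"x":-0.132,"y":0.136,"z":0,"wx":0,"wy":0,"wz":0,"hand":0.1},{"x":-0.139,"y":0.142,"z":0.01,"wx":0,"wy":0,"wz":0,"hand":0.1},{"x":-0.139,"y":0.142,"z":0.03,"wx":0,"wy":0,"wz":0,"hand":0.1},{"x":-0.139,"y":0.142,"z":0.05,"wx":0,"wy":0,"wz":0,"hand":0.1}]}}

```text
time: 34.0
tool_pos: [0.4972, -0.2296, 0.09]
tool_rot: [-3.14, 0.001, 0.607]
contact_force: [-0.1, -0.8, -0.6]
opening: 0.0334
```

>>> {"name": "move_arm", "arguments": {"deltas": [{"x":0,"y":0,"z":0.01,"wx":0,"wy":0,"wz":0,"hand":0.1},{"x":0,"y":0,"z":0.01,"wx":0,"wy":0,"wz":0,"hand":0.1},{"x":0,"y":0,"z":0.01,"wx":0,"wy":0,"wz":0,"hand":0.1}]}}

```text
time: 34.38
tool_pos: [0.4986, -0.2304, 0.0822]
tool_rot: [3.141, -0.0, 0.607]
contact_force: [0.8, 0.0, -1.3]
opening: 0.0335
```

```bash
python3 go.py place yellow .0322
```

```text
t 34.38 pos [ 0.4986 -0.2304  0.0822] open 0.0335 F [ 0.8  0.  -1.3]
xyz [-0.0031  0.0006  0.05  ] w deg [ 0.04 -0.02 -0.  ]
```

>>> {"name": "move_arm", "arguments": {"deltas": [{"x":-0.003,"y":0.001,"z":0.01,"wx":0,"wy":0,"wz":0,"hand":0.1},{"x":-0.003,"y":0.001,"z":0.025,"wx":0,"wy":0,"wz":0,"hand":0.1},{"x":-0.003,"y":0.001,"z":0.037,"wx":0,"wy":0,"wz":0,"hand":0.1},{"x":-0.003,"y":0.001,"z":0.044,"wx":0,"wy":0,"wz":0,"hand":0.1},{"x":-0.003,"y":0.001,"z":0.047,"wx":0,"wy":0,"wz":0,"hand":0.1},{"x":-0.003,"y":0.001,"z":0.049,"wx":0,"wy":0,"wz":0,"hand":0.1},{"x":-0.003,"y":0.001,"z":0.049,"wx":0,"wy":0,"wz":0,"hand":0.1},{"x":-0.003,"y":0.001,"z":0.049,"wx":0,"wy":0,"wz":0,"hand":0.1}]}}

```text
time: 35.38
tool_pos: [0.4966, -0.233, 0.033]
tool_rot: [3.141, -0.0, 0.607]
contact_force: [0.0, 0.3, -0.5]
opening: 0.0331
```

```bash
python3 go.py place yellow .0318
```

```text
t 35.38 pos [ 0.4966 -0.233   0.033 ] open 0.0331 F [ 0.   0.3 -0.5]
xyz [ 0.     -0.0004  0.0012] w deg [ 0.03 -0.02 -0.01]
```

Releasing, then retracting well clear so that I can see the white rack.

>>> {"name": "move_arm", "arguments": {"deltas": [{"x":0,"y":0,"z":0.001,"wx":0,"wy":0,"wz":0,"hand":0.1},{"x":0,"y":0,"z":0.001,"wx":0,"wy":0,"wz":0,"hand":0.38},{"x":0,"y":0,"z":0.001,"wx":0,"wy":0,"wz":0,"hand":0.45},{"x":0,"y":0,"z":0.001,"wx":0,"wy":0,"wz":0,"hand":0.7},{"x":0,"y":0,"z":0.001,"wx":0,"wy":0,"wz":0,"hand":0.8},{"x":0,"y":0,"z":0.001,"wx":0,"wy":0,"wz":0,"hand":0.9},{"x":0,"y":0,"z":0.001,"wx":0,"wy":0,"wz":0,"hand":1},{"x":0,"y":0,"z":0.001,"wx":0,"wy":0,"wz":0,"hand":1}]}}

```text
time: 36.38
tool_pos: [0.4964, -0.2329, 0.0317]
tool_rot: [-3.142, -0.0, 0.607]
contact_force: [0.1, 0.1, 0.5]
opening: 0.0866
```

>>> {"name": "move_arm", "arguments": {"deltas": [{"x":0,"y":0,"z":-0.01,"wx":0,"wy":0,"wz":0,"hand":1},{"x":0,"y":0,"z":-0.03,"wx":0,"wy":0,"wz":0,"hand":1},{"x":0,"y":0,"z":-0.06,"wx":0,"wy":0,"wz":0,"hand":1},{"x":0,"y":0,"z":-0.09,"wx":0,"wy":0,"wz":0,"hand":1},{"x":0,"y":0,"z":-0.12,"wx":0,"wy":0,"wz":0,"hand":1},{"x":0,"y":-0.04,"z":-0.14,"wx":0,"wy":0,"wz":0,"hand":1},{"x":0,"y":-0.09,"z":-0.15,"wx":0,"wy":0,"wz":0,"hand":1},{"x":0,"y":-0.14,"z":-0.15,"wx":0,"wy":0,"wz":0,"hand":1}]}}

```text
time: 37.38
tool_pos: [0.4161, -0.1171, 0.1831]
tool_rot: [3.139, -0.002, 0.606]
contact_force: [-0.1, 1.0, -0.5]
opening: 0.0918
```

>>> {"name": "move_arm", "arguments": {"deltas": [{"x":0.01,"y":-0.05,"z":0,"wx":0,"wy":0,"wz":0,"hand":1},{"x":0.03,"y":-0.1,"z":0,"wx":0,"wy":0,"wz":0,"hand":1},{"x":0.06,"y":-0.14,"z":0,"wx":0,"wy":0,"wz":0,"hand":1},{"x":0.08,"y":-0.17,"z":0,"wx":0,"wy":0,"wz":0,"hand":1},{"x":0.08,"y":-0.18,"z":0,"wx":0,"wy":0,"wz":0,"hand":1},{"x":0.08,"y":-0.18,"z":0,"wx":0,"wy":0,"wz":0,"hand":1},{"x":0.08,"y":-0.18,"z":0,"wx":0,"wy":0,"wz":0,"hand":1}]}}

```text
time: 38.25
tool_pos: [0.3798, 0.0746, 0.1819]
tool_rot: [3.141, -0.0, 0.606]
contact_force: [0.1, 0.3, -1.3]
opening: 0.0916
```

```bash
python3 - <<'E'
from h import *
import go
I={n:img(n) for n in P}
z=[cv2.resize(I[n][b:d,a:c],(400,400)) for n,(a,b,c,d) in {'scene':(140,140,270,270),'top':(340,140,460,260)}.items()]
cv2.imwrite('pics/a7.png',np.hstack(z)[...,::-1])
x=np.array([go.u[1],-go.u[0]])
for k in go.PLACE:
    xy,zz,i=bottle(I,k,go.PLACE[k]); e=xy-go.PLACE[k]; print(k,'err x,y mm',(1e3*np.array([e@x,e@go.u])).round(1),round(zz,3),i)
E
```

```text
blue err x,y mm [-2.4 -2.4] 0.082 [np.int32(347), 1.2, np.int32(114), 1.0]
green err x,y mm [-0.9  0.6] 0.077 [np.int32(329), 0.5, np.int32(101), 1.1]
red err x,y mm [-2.2 -0.6] 0.078 [np.int32(335), 1.1, np.int32(124), 0.9]
yellow err x,y mm [-2.4  0.3] 0.081 [np.int32(342), 1.3, np.int32(128), 0.7]
```

View pics/a7.png

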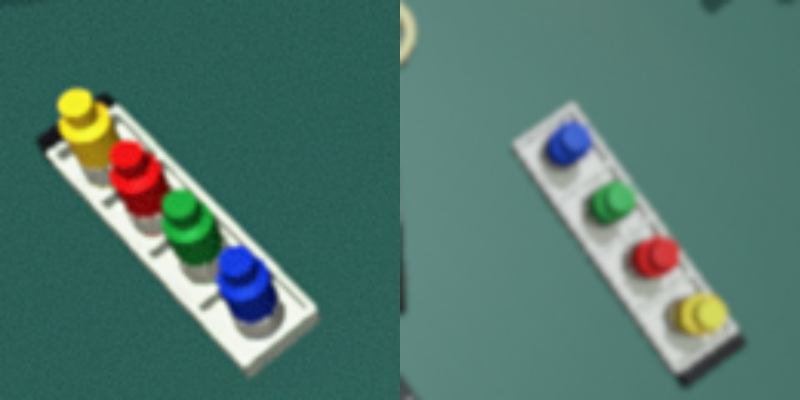

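All four stand upright, one to a compartment, reading yellow, red, green, blue from the black end. Handing in.

```bash
python3 -c "
from cell import robot
print(robot.hand_in())"
```

```text
the job is handed in; nothing more can be done
None
```

I moved all four bottles from the wooden rack to the white rack in reverse order and handed the job in at about 38 s. From the white rack's black end they now read yellow, red, green, blue; on the wooden rack it was blue, green, red, yellow.

- **Position:** in the last two-view check each bottle stood upright in its own compartment, at most about 3.5 mm from the centre, against the 12 mm allowed. The gripper was open and well clear.
- **Release:** each bottle was let go with the tool at the same height (31.7 mm) at which it was picked up.
- **Disagreement:** the camera estimate of the cap tops on the white rack was 77–82 mm, where about 88 mm was expected. It already read up to 7 mm low (81–88 mm) on the wooden rack, so I put it down to bias in the rough height estimate and relied on the tool height.

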